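# Pack the bare objective that sits between the cans

### The job

The bare white objective in the middle of the padded case has to go into the travel tub, but the two objective cans, one on either side of it, leave no room to grip it. Stand both cans upright in the steel tray, press the objective fully home in the tub's foam cutout, and only then press each can fully home again in its own cutout of the case. Do not knock over or push aside the white blue-capped bottle and the dropper bottle near the case.

Things in the scene. Friction and masses are not known exactly. Their poses are not given: they have to be found in the camera images.
- case: Open black clamshell case, base 70x176x46 mm, fixed on the mouse mat 3 mm above the desk; lid folded back on its +x side. Origin: centre of the base's underside; y along the row of 3 cutouts, z up. Above the origin: foam top 26 mm, wall top 46 mm (walls 31 mm from the row's middle line). Middle cutout, at the origin's x, y, for the objective: 42 mm wide, 16 deep, floor 10 mm up. Can cutouts 53 mm either side, can be swapped
- pocket_large: 62x62x22 mm foam block in the case with the large can's cutout: 58 mm wide, 16 deep. Origin: centre of the block's underside (4 mm above the case's); the cutout is centred on it, its floor 6 mm above it; axes as the case's. In every cutout three springy foam tabs squeeze and centre the thing: it does not drop in, it must be pressed home with about 7 to 13 N and resists pulling out alike
- pocket_small: 62x62x22 mm foam block in the case with the small can's cutout: 52 mm wide, 16 mm deep, its floor 6 mm above the origin; otherwise as pocket_large
- carrier: Travel tub: square black tub filled with grey foam, one empty round cutout in its middle, 72x72 mm, 23 mm high, fixed on the desk. Origin: centre of its underside. Foam top 23 mm above the origin; cutout for the bare objective 42 mm wide, 16 mm deep, its floor 7 mm above the origin, with the same springy tabs
- tray: Shallow bright steel tray, 92x152 mm, rim 9 mm high, fixed to the desk: the side area for the cans. Origin: centre of its underside, its floor 3 mm above it; x along the short side, y along the long side, z up. It lies right of a chair whose back reaches 150 mm above the desk
- can_large: Large objective can: black foot 52 mm across and 18 mm high, above it a clear dome 48 mm across through which an objective shows; 70 mm high, about 0.2 kg. Origin: centre of its underside, z up. Starts in its cutout in the case, on one side of the bare objective, its top 83 mm above the desk
- can_small: Small objective can: black with a white band, foot 46 mm across and 18 mm high, 43 mm across above it; 70 mm high, about 0.2 kg. Origin: centre of its underside, z up. Starts in its cutout in the case, on the other side of the bare objective, its top 83 mm above the desk
- objective: Bare white objective with a thin yellow ring: straight barrel 36 mm across up to 30 mm (foot bevelled), a blunt cone above; 50 mm high, about 0.16 kg. Origin: centre of its underside, z up. Starts in the case's middle cutout, 9 to 14 mm from the cans and 13 mm from the case's walls: it can be gripped low on the barrel, along the row, only once both cans are out
- lens_cleaner: White bottle with a blue cap, 40 mm across, 114 mm high, standing on the desk. Not part of the job. Origin: centre of its underside
- oil_bottle: Small dropper bottle with a pointed black cap, 32 mm across, 92 mm high, standing on the desk. Not part of the job. Origin: centre of its underside
Things that resemble listed ones, but are neither listed nor needed, are in the scene too. What is shaped like the objective but orange or turquoise is not meant.

How it is judged:
By the outcome, as a careful person would: the job done as asked, in the order asked, and still so for the second after the job is handed in, with the robot touching nothing.
It also fails if it takes over 136 s, if anything falls off the work surface, if the arm or the gripper's body presses on something with over 40 N, if the wrist force passes 120 N, or if a joint passes its speed limit or range.

### The arm

A 6-joint arm with a two-finger parallel gripper is mounted at the origin on a cart in front of the work surface, level with it; the furniture and walls round the work are solid. World frame = base frame: x ahead of the robot, y to its left, z up, the work surface at z = 0. Lengths are in mm, angles in rad, forces in N, time in s.
With the tool pointing down it reaches from about 275 to 750 mm from the base axis. Payload 10.2 kg.
Tool frame: the origin (TCP) lies at the very end of the fingers, on their centre line; the grasp point (between the pads) lies 19 mm behind it (ctrl.grip_depth is the distance from the TCP to the grasp point, in mm); z points along the fingers, x is the direction in which the jaws open and shut, and the axes are right-handed (so a half turn about z gives the same grasp; the last joint's range is limited). The gripper opens to 85 mm and grips with 20 to 120 N. Pads are 22 mm wide; open, the fingers measure 114 mm over their backs; the gripper's body (76 mm by 85 mm) begins 54 mm behind the grasp point. The pads swing forward as they close: fully open they stand 13 mm farther back than shut.
Start: joints at [0.915, 0.313, 1.498, -0, 1.331, -0.223], TCP at [220.205, 476.593, 231.294] pointing down, gripper open.
Joint ranges: [-2.94, 2.94], [-0.97, 2.17], [0.19, 2.56], [-1.23, 4.37], [0.02, 3.11], [-2.88, 2.88]. Speed limits (rad/s): [2.39, 2.39, 3.01, 3.14, 3.14, 3.14].

### API

Orientations are given as a unit quaternion [w, x, y, z].
In Python, from rig import ctrl gives the robot as it stands.
- The arm moves only by the tool play_rows, never from a script. Its argument "motion" is a list of rows, each a list of 2 entries, a list of its own where there are three numbers: the shift along the tool's x, y, z in mm, then the turn, a rotation vector about the tool's x, y, z in degrees. A call has 1 to 20 rows; each row shifts and turns the commanded pose from where the row before left it, along the tool's axes as they then stand; what a row does not reach is not made up. A row lasts 1/12 s, in which the tool goes at most 41.7 mm and 7.16 degrees, less where a joint would pass 70% of its speed; a pose out of reach is approached as far as the arm can. A call with a gripper value outside its range is refused whole. "fingers" is the finger opening in mm, from 0 to 85.4, set as the call begins (left out, the last holds). The fingers move at their own pace and stop on an object; "squeeze" is the grip in N (left out, the last holds). Time passes only in rows, so rows that do not move let the fingers close. It gives the time, the measured TCP pose, the force and the opening at its end, in the units of the state.
- ctrl.sense(): the state, without advancing time (a new reading comes with each control period).
- ctrl.capture(name): name is "side" or "top"; returns the picture (400x640x3 uint8, red, green, blue); there is no depth.
- ctrl.get_calibration(name): a dict with "K" (3x3 intrinsics, pixels), "k1" (the pictures are not rectified: a ray, as slopes to the right and down, at radius r is drawn at 1 + k1 r^2 times it, then the intrinsics apply), "R" (3x3) and "t" (3): a world point X has camera coordinates R X + t. Camera axes: x right, y down, z forward; pixel columns grow to the right and rows downward; lengths in mm; the calibration is good to about 2 mm. A picture is of the moment at which its call begins. get_calibration takes no time and is no camera call.
- ctrl.finish_job(): hands the job in, once; it reports no verdict.
Trained networks look in the newest picture that a camera, given by its name, has taken for a name from the list of things; names that differ only in an ending like _2 or _b are one class to them, and where a whole thing is asked for, a point or a joint stands for the part that bears it (a point fixed in the world has none). Each returns a list of dicts, best first, with "p" (0 to 1); they miss things now and then, are a little off and sometimes report something else, mostly with a low value. They report only what shows in the picture. A call takes as long as a camera call. They do not tell look-alikes from the thing itself.
- ctrl.spot_in(camera, name): "position" ([column, row] as shares, 0 to 1, of the picture: columns of its width, rows of its height, amid what is visible of it).
The state is a dict: "time_s": time; "joints": joint angles; "dq": joint speeds; "tau": joint torques, N m; "eef_pos": TCP position; "ee_rot": TCP orientation; "force": force on the tool from outside, world axes, zero at the start; "wrist_torque": the same for the moment, N m; "grip_width": opening from 0.0 (shut) to 1.0 (fully open).
Only numpy, scipy, OpenCV 4.12 (cv2) and the standard library are available. Lean on these libraries where they do the work, as an engineer would, in place of code of your own. Each camera call takes 0.05 s, during which the arm holds its last target. There are 200 camera calls.

## Working session

There is one attempt and no reset: what is moved stays moved. The work goes in short steps, Python scripts to look and compute and a tool call to move; the robot and the scene stay as the last step left them, time stands still between calls to the robot, and variables do not carry over. Pictures are saved under pics/ and viewed, about 12 in all and at most 16, crops included, and the job is handed in when it is done.

Besides the shell and the picture viewer there is one more tool, called after "Call:" in YAML: its name, and indented under it one key for each argument. play_rows: Moves the arm, as the interface text tells. Its arguments: {"type":"object","properties":{"motion":{"type":"array"},"fingers":{"type":"number"},"squeeze":{"type":"number"}},"required":["motion"]}

```bash
mkdir -p pics; ls; cat > h.py <<'E'
import numpy as np,cv2
from rig import ctrl
def cal(n):
    c=ctrl.get_calibration(n); return {k:np.array(v,float) for k,v in c.items()}
def ray(n,px):
    c=cal(n);K=c['K'];d=np.array([c['k1'],0,0,0,0],float)
    s=cv2.undistortPoints(np.array([[px]],float),K,d)[0,0]
    R=c['R'];o=-R.T@c['t'];v=R.T@np.array([s[0],s[1],1]);return o,v
def atz(n,px,z):
    o,v=ray(n,px);return o+v*(z-o[2])/v[2]
def proj(n,X):
    c=cal(n);p=c['R']@np.array(X,float)+c['t'];s=p[:2]/p[2];s=s*(1+c['k1']*(s@s))
    return (c['K']@np.array([s[0],s[1],1]))[:2]
def tri(ps):
    A=np.zeros((3,3));b=np.zeros(3)
    for n,px in ps:
        o,v=ray(n,px);v/=np.linalg.norm(v);P=np.eye(3)-np.outer(v,v);A+=P;b+=P@o
    return np.linalg.solve(A,b)
def save(n,f):
    im=ctrl.capture(n);cv2.imwrite('pics/'+f,im[:,:,::-1]);return im
E
python3 - <<'E'
from h import *
s=ctrl.sense();print({k:np.round(v,3) for k,v in s.items()},ctrl.grip_depth)
for n in('top','side'):
    save(n,n+'0.png');c=cal(n);print(n,-c['R'].T@c['t'],c['R'][2])
    for t in 'case pocket_large pocket_small carrier tray can_large can_small objective lens_cleaner oil_bottle'.split():
        r=ctrl.spot_in(n,t);print(t,[(round(q['p'],2),np.round(np.array(q['position'])*[640,400]).astype(int).tolist()) for q in r[:4]])
E
```

```text
pics
{'time_s': np.float64(0.0), 'joints': array([ 0.915,  0.313,  1.498,  0.   ,  1.331, -0.223]), 'dq': array([ 0.001,  0.002,  0.   ,  0.   , -0.001, -0.   ]), 'tau': array([ 1.0000e-03, -4.1227e+01, -2.5974e+01, -0.0000e+00,  4.0000e-03,
        0.0000e+00]), 'eef_pos': array([220.031, 476.38 , 230.71 ]), 'ee_rot': array([ 0.   ,  0.842,  0.539, -0.001]), 'force': array([ 0.014, -0.738,  0.357]), 'wrist_torque': array([-0.014, -0.006, -0.046]), 'grip_width': np.float64(1.0)} 18.700000000000003
top [ 514.88306352   57.09310607 1314.87523941] [ 0.05635917  0.01782051 -0.99825151]
case [(0.87, [335, 163])]
pocket_large [(0.54, [364, 195])]
pocket_small [(0.68, [323, 187])]
carrier [(0.76, [417, 256])]
tray [(0.59, [441, 195]), (0.24, [356, 189])]
can_large [(0.88, [352, 192])]
can_small [(0.64, [311, 185])]
objective [(0.76, [240, 273]), (0.68, [334, 185]), (0.59, [205, 279]), (0.5, [190, 258])]
lens_cleaner [(0.53, [416, 145]), (0.3, [333, 187])]
oil_bottle [(0.75, [482, 254])]
side [ 458.71672322 -987.12848432  643.92300792] [ 0.11981753  0.85812771 -0.49926005]
case [(0.84, [361, 208])]
pocket_large []
pocket_small []
carrier [(0.92, [275, 263])]
tray [(0.6, [350, 280]), (0.51, [330, 189])]
can_large [(0.71, [341, 200])]
can_small []
objective [(0.62, [263, 150]), (0.59, [242, 156]), (0.56, [249, 167])]
lens_cleaner [(0.83, [409, 237])]
oil_bottle [(0.9, [280, 310])]
```

```bash
sleep 1; ls pics
```

```text
side0.png
top0.png
```

View pics/top0.png

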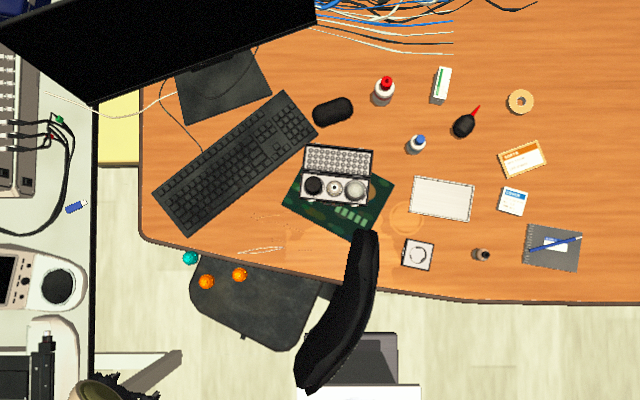

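View pics/side0.png

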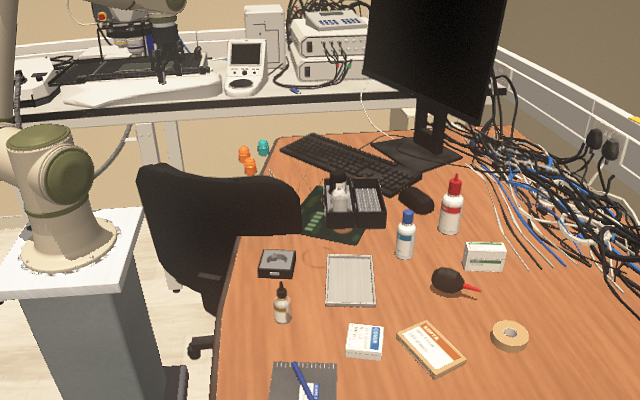

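Top: the case is at ~(335,175). In its row are a black can (313,186), the white objective (334,187) and a clear can (354,189). The tray is at (441,198), the tub at (417,255), the blue-capped bottle at (417,144) and the dropper bottle at (482,254). The orange and turquoise lookalikes at (190..240,258..280) don't match; the white one with the yellow ring in the case's middle does. I'll confirm that in a crop.

```bash
python3 - <<'E'
from h import *
t=cv2.imread('pics/top0.png');s=cv2.imread('pics/side0.png')
a=cv2.resize(t[135:285,280:500],None,fx=3.6,fy=3.6,interpolation=cv2.INTER_CUBIC)
cv2.imwrite('pics/c1.png',a)
b=cv2.resize(s[160:340,240:430],None,fx=3.3,fy=3.3,interpolation=cv2.INTER_CUBIC)
cv2.imwrite('pics/c2.png',b)
E
```

```text
(no output)
```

View pics/c1.png

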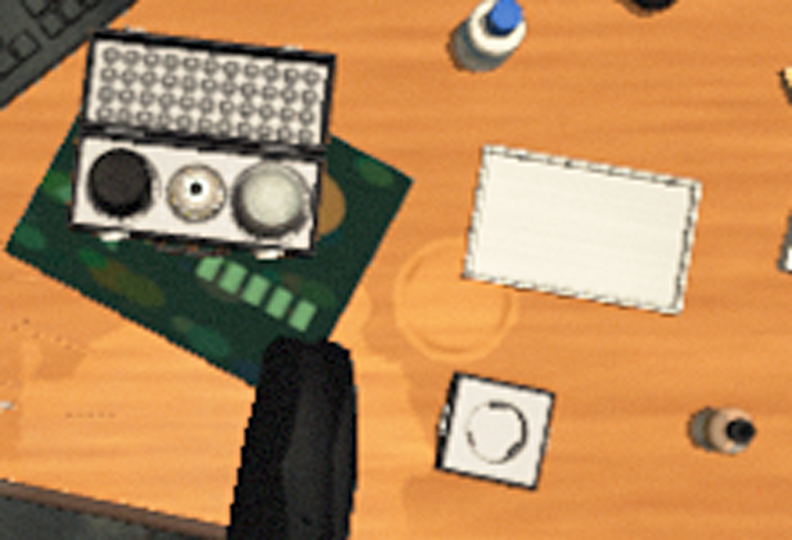

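View pics/c2.png

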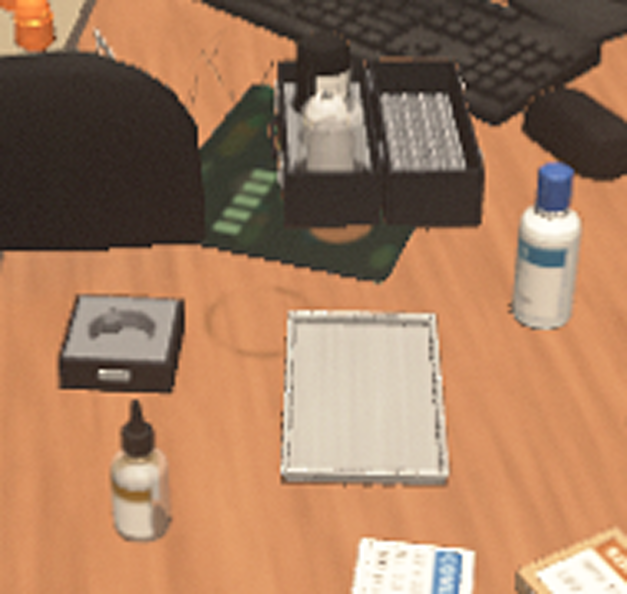

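The crops confirm it: the white objective with its black front hole and yellow ring is the middle one, at crop (196,188), i.e. full-image pixel (334,187). The small black can is on the left at (313,186) and the large clear can on the right at (355,190). Next I fit poses from the corners.

```bash
cat > fit.py <<'E'
from h import *
from scipy.optimize import least_squares
def crop(p):return [280+(p[0]+.5)/3.6-.5,135+(p[1]+.5)/3.6-.5]
def cropS(p):return [240+(p[0]+.5)/3.3-.5,160+(p[1]+.5)/3.3-.5]
def fit(obs,x0):
    def P(q,L):c,s=np.cos(q[2]),np.sin(q[2]);return [q[0]+c*L[0]-s*L[1],q[1]+s*L[0]+c*L[1],L[2]]
    f=lambda q:np.concatenate([proj(n,P(q,L))-px for n,px,L in obs])
    r=least_squares(f,x0,x_scale=[10,10,.1]);return r.x,np.round(r.fun.reshape(-1,2),1).tolist()
E
python3 - <<'E'
from fit import *
g=atz('top',crop((196,188)),63);print('obj top',g)
print('small',atz('top',crop((119,181)),83),'large',atz('top',crop((272,200)),83))
C=[('top',crop(p),L) for p,L in [((72,228),(-35,88,49)),((80,137),(35,88,49)),((325,152),(35,-88,49)),((315,255),(-35,-88,49))]]
q,r=fit(C,[g[0],g[1],-.1]);print('case top',q,r)
T=[('top',crop(p),L) for p,L in [((484,147),(46,76,9)),((463,278),(-46,76,9)),((681,314),(-46,-76,9)),((701,182),(46,-76,9))]]
TS=[('side',cropS(p),L) for p,L in [((437,314),(46,76,9)),((287,314),(-46,76,9)),((282,474),(-46,-76,9)),((448,474),(46,-76,9))]]
q0=list(atz('top',[441,198],9)[:2])+[-.1]
print('tray',*fit(T,q0));print('traybase side',*fit(TS,q0))
B=[('top',crop(p),L) for p,L in [((456,373),(36,36,23)),((436,467),(-36,36,23)),((537,489),(-36,-36,23)),((554,391),(36,-36,23))]]
BS=[('side',cropS(p),L) for p,L in [((185,299),(36,36,23)),((79,296),(-36,36,23)),((61,360),(-36,-36,23)),((176,367),(36,-36,23))]]
q0=list(atz('top',[417,255],23)[:2])+[-.1]
print('tub',*fit(B,q0));print('tub side',*fit(BS,q0))
print('tub hole',atz('top',crop((497,432)),23))
print('cap',atz('top',crop((507,14)),114),'drop',atz('top',crop((740,431)),92))
print(ctrl.sense()['eef_pos'])
E
```

```text
obj top [653.52997966  56.50802994  63.        ]
small [656.67051226 108.95402192  83.        ] large [642.56241525   4.90490141  83.        ]
case top [ 6.51631649e+02  5.52768788e+01 -9.76617338e-02] [[-1.1, 1.0], [-0.8, -1.2], [0.7, 0.6], [1.1, -0.4]]
tray [ 6.26161103e+02 -2.20600850e+02 -1.73910428e-01] [[0.9, 0.9], [1.2, -0.6], [-0.9, -1.0], [-1.2, 0.7]]
traybase side [ 6.29282563e+02 -2.20500503e+02 -1.78306691e-01] [[-1.7, 1.1], [1.4, 0.4], [1.3, -0.9], [-1.0, -0.0]]
tub [ 4.83905295e+02 -1.53703173e+02 -2.08105517e-01] [[-0.2, -0.9], [-0.0, 0.8], [-0.2, 0.3], [0.4, -0.3]]
tub side [ 4.87079982e+02 -1.55821581e+02 -1.98877890e-01] [[0.6, -0.2], [-0.3, -0.4], [-0.2, 0.7], [-0.1, -0.2]]
tub hole [ 482.42867231 -154.57157335   23.        ]
cap [ 762.05120922 -151.57784024  114.        ] drop [ 483.45346357 -305.13771033   92.        ]
[220.21190636 476.60805712 231.28168365]
```

```bash
cat >> h.py <<'E'
from scipy.spatial.transform import Rotation as Ro
def pose():
    s=ctrl.sense();q=s['ee_rot'];R=Ro.from_quat([q[1],q[2],q[3],q[0]]);return s,np.array(s['eef_pos']),R
def down(yaw): # tool z down, tool x at yaw
    return Ro.from_euler('z',yaw)*Ro.from_euler('x',np.pi)
def plan(p1,yaw,N,p0=None,R0=None):
    if p0 is None:
        s,p0,R0=pose()
    T=down(yaw);w=(R0.inv()*T).as_rotvec()
    T2=down(yaw+np.pi);w2=(R0.inv()*T2).as_rotvec()
    if np.linalg.norm(w2)<np.linalg.norm(w):w,T=w2,T2
    S=sum((R0*Ro.from_rotvec(w*k/N)).as_matrix() for k in range(N))
    v=np.linalg.solve(S,np.array(p1,float)-p0)
    print(N,'x',[np.round(v,2).tolist(),np.round(np.degrees(w/N),2).tolist()]);return np.array(p1,float),T
E
python3 - <<'E'
from fit import *
plan([560,280,200],-.12,16)
for p in [(300,340),(345,345),(262,350),(355,400)]: print('chair',atz('top',crop(p),150))
t=cv2.imread('pics/top0.png').astype(float)
g=t.sum(2)
# subpixel: objective hole
def cen(box,inv,th):
    x0,y0,x1,y1=box;a=g[y0:y1,x0:x1];w=np.clip((th-a) if inv else (a-th),0,None);Y,X=np.mgrid[y0:y1,x0:x1];return (w*X).sum()/w.sum(),(w*Y).sum()/w.sum()
h=cen((331,184,338,191),True,330);print('hole',h,atz('top',h,63))
d=cen((303,173,325,197),True,250);print('small dark',d,[atz('top',d,z) for z in(60,83)])
print((g[176:200,302:372:1]/3).astype(int)[::3])
E
```

```text
16 x [[12.53, 23.04, 1.95], [-0.0, 0.0, 4.5]]
chair [545.40610074  -9.08785092 150.        ]
chair [541.94255589 -37.81171086 150.        ]
chair [539.22630238  15.29965553 150.        ]
chair [506.75906935 -43.6914047  150.        ]
hole (np.float64(333.87208427389015), np.float64(186.86155003762227)) [653.53450029  57.03428724  63.        ]
small dark (np.float64(313.54548078184445), np.float64(185.01833923652106)) [array([659.03941341, 107.7953489 ,  60.        ]), array([656.39724155, 106.86605206,  83.        ])]
[[117 202 226 224 224 229 221 209 171 100  88  47  76 126 170 203 230 234
  236 238 234 232 236 224 201 191 167 143 142 143 141 138 114  31  34  23
   24  21  43  51  57  62  56  57  53  48  36  42  39  39  61  84 116 128
  123 127 116 111  90  81  56  26  29  48  58  64  63  62  59  39]
 [149 232 227 206 119  15  39  45  47  41  41  36  44  35  44  42  27  24
   89 168 222 227 225 226 226 227 227 227 229 228 230 225 222 223 229 231
  229 228 230 230 229 230 230 234 236 237 238 240 238 217 150  96 101  87
   77  72 105 127 119 102 108  97  56  27  32  46  60  71  62  34
[... 1036 characters left out ...]
57 189  82  57  70 106 163 192 191 210 210 215 220 222
  223 220 213 199 194 189 170 141 143 151  78  61  64  87 111 104]
 [229 226 226 224 201 148 140 109  40  19  24   7   5   8  50 102 138 147
  161 220 231 230 229 232 233 215 128 101 113 132 146 154 156 142 140 129
  123  92 142 211 237 213 126  53  39  67  87 139 191 199 191 195 204 209
  208 213 214 184 172 144 119  83 123 165 125  40  81 108 109 103]
 [ 45  68  87 108 129 157 178 211 204 188 182 173 180 189 203 229 234 233
  235 232 231 231 230 231 229 231 230 233 230 210 199 209 208 213 218 220
  235 234 230 234 238 232 229 173  61  38  48  60  73  86  82 112 136 154
  146 118  96  80  75  71  68  90 141 211 194  31  84 106 108 105]]
```

Call:
play_rows:
  motion:
    - [[12.5,23,2],[0,0,4.5]]
    - [[12.5,23,2],[0,0,4.5]]
    - [[12.5,23,2],[0,0,4.5]]
    - [[12.5,23,2],[0,0,4.5]]
    - [[12.5,23,2],[0,0,4.5]]
    - [[12.5,23,2],[0,0,4.5]]
    - [[12.5,23,2],[0,0,4.5]]
    - [[12.5,23,2],[0,0,4.5]]
    - [[12.5,23,2],[0,0,4.5]]
    - [[12.5,23,2],[0,0,4.5]]
    - [[12.5,23,2],[0,0,4.5]]
    - [[12.5,23,2],[0,0,4.5]]
    - [[12.5,23,2],[0,0,4.5]]
    - [[12.5,23,2],[0,0,4.5]]
    - [[12.5,23,2],[0,0,4.5]]
    - [[12.5,23,2],[0,0,4.5]]
    - [[0,0,0],[0,0,0]]
    - [[0,0,0],[0,0,0]]
  fingers: 85
  squeeze: 60

```text
time_s: 2.6
eef_pos: [560.0, 279.5, 199.1]
ee_rot: [0.0, 0.998, -0.06, -0.0]
force: [0.0, 0.6, 0.2]
grip_width: 0.994
```

```bash
python3 - <<'E'
from h import *
a=plan([658.4,109.2,110],-.105,10);plan([658.4,109.2,50],-.105,8,*a)
E
```

```text
10 x [[11.71, 15.81, 8.91], [0.0, 0.0, -0.09]]
8 x [[-0.0, -0.0, 7.5], [0.0, 0.0, 0.0]]
```

Call:
play_rows:
  motion:
    - [[11.7,15.8,8.9],[0,0,-0.1]]
    - [[11.7,15.8,8.9],[0,0,-0.1]]
    - [[11.7,15.8,8.9],[0,0,-0.1]]
    - [[11.7,15.8,8.9],[0,0,-0.1]]
    - [[11.7,15.8,8.9],[0,0,-0.1]]
    - [[11.7,15.8,8.9],[0,0,-0.1]]
    - [[11.7,15.8,8.9],[0,0,-0.1]]
    - [[11.7,15.8,8.9],[0,0,-0.1]]
    - [[11.7,15.8,8.9],[0,0,-0.1]]
    - [[11.7,15.8,8.9],[0,0,-0.1]]
    - [[0,0,0],[0,0,0]]
    - [[0,0,0],[0,0,0]]

```text
time_s: 3.6
eef_pos: [658.1, 111.1, 109.8]
ee_rot: [-0.0, 0.999, -0.05, -0.001]
force: [-0.2, 0.6, 0.7]
grip_width: 0.991
```

```bash
python3 - <<'E'
from h import *
s,p,R=pose();print(p,s['force'])
a=save('side','s1.png');b=save('top','t1.png')
A=cv2.resize(a[100:240,270:430],None,fx=3.7,fy=3.7,interpolation=cv2.INTER_CUBIC)
B=cv2.resize(b[110:230,250:410],None,fx=2.4,fy=2.4,interpolation=cv2.INTER_CUBIC)
for z in (110,123):print(z,(proj('side',[p[0],p[1],z])-[270,100])*3.7)
cv2.imwrite('pics/s1c.png',A[:,:,::-1])
E
```

```text
[658.12313306 111.07115844 109.79889114] [-0.17306504  0.56958187  0.72829845]
110 [246.07356962 231.31468268]
123 [246.33182964 214.00966229]
```

View pics/s1c.png

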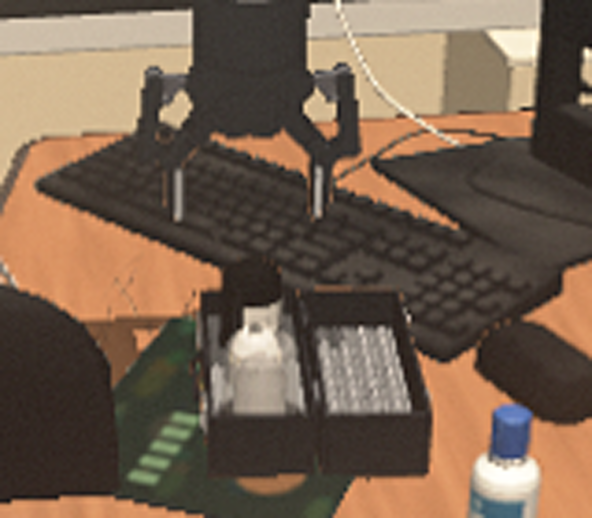

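The side picture shows the open fingers at (178,222) and (318,217), centred over the black can (250,265), and the projected TCP agrees. I'll descend, with a 2 mm correction in y.

Call:
play_rows:
  motion:
    - [[0,1,7.5],[0,0,0]]
    - [[0,0.9,7.5],[0,0,0]]
    - [[0,0,7.5],[0,0,0]]
    - [[0,0,7.5],[0,0,0]]
    - [[0,0,7.5],[0,0,0]]
    - [[0,0,7.5],[0,0,0]]
    - [[0,0,7.5],[0,0,0]]
    - [[0,0,7],[0,0,0]]
    - [[0,0,0],[0,0,0]]
    - [[0,0,0],[0,0,0]]

```text
time_s: 4.53
eef_pos: [658.1, 108.6, 50.4]
ee_rot: [0.0, 0.999, -0.051, -0.0]
force: [-0.0, -0.2, 0.3]
grip_width: 0.998
```

Call:
play_rows:
  motion:
    - [[0,0,0],[0,0,0]]
    - [[0,0,0],[0,0,0]]
    - [[0,0,0],[0,0,0]]
    - [[0,0,0],[0,0,0]]
    - [[0,0,0],[0,0,0]]
    - [[0,0,0],[0,0,0]]
    - [[0,0,0],[0,0,0]]
    - [[0,0,0],[0,0,0]]
    - [[0,0,0],[0,0,0]]
    - [[0,0,0],[0,0,0]]
  fingers: 0
  squeeze: 40

```text
time_s: 5.37
eef_pos: [659.2, 108.6, 51.9]
ee_rot: [-0.0, 0.999, -0.051, 0.002]
force: [4.5, -0.3, 5.1]
grip_width: 0.48
```

Call:
play_rows:
  motion:
    - [[0,0,0],[0,0,0]]
    - [[0,0,0],[0,0,0]]
    - [[0,0,0],[0,0,0]]
    - [[0,0,0],[0,0,0]]

```text
time_s: 5.7
eef_pos: [659.2, 108.5, 51.9]
ee_rot: [-0.0, 0.999, -0.051, 0.002]
force: [3.9, 0.3, 6.1]
grip_width: 0.479
```

Call:
play_rows:
  motion:
    - [[1,0,-0.8],[0,0,0]]
    - [[1,0,-0.8],[0,0,0]]
    - [[0,0,0],[0,0,0]]
    - [[0,0,0],[0,0,0]]
    - [[0,0,0],[0,0,0]]

```text
time_s: 6.12
eef_pos: [659.6, 108.5, 51.9]
ee_rot: [0.0, 0.999, -0.051, -0.001]
force: [-0.6, 0.9, 1.0]
grip_width: 0.479
```

Call:
play_rows:
  motion:
    - [[0,0,0],[0,0,0]]
    - [[0,0,0],[0,0,0]]
    - [[0,0,-2],[0,0,0]]
    - [[0,0,-2],[0,0,0]]
    - [[0,0,-2],[0,0,0]]
    - [[0,0,-2],[0,0,0]]
    - [[0,0,-3],[0,0,0]]
    - [[0,0,-3],[0,0,0]]
    - [[0,0,-3],[0,0,0]]
    - [[0,0,-3],[0,0,0]]
    - [[0,0,-10],[0,0,0]]
    - [[0,0,-15],[0,0,0]]
    - [[0,0,-15],[0,0,0]]
    - [[0,0,-15],[0,0,0]]
    - [[0,0,-15],[0,0,0]]
    - [[0,0,-15],[0,0,0]]
    - [[0,0,0],[0,0,0]]
  squeeze: 70

```text
time_s: 7.53
eef_pos: [661.4, 108.5, 161.6]
ee_rot: [-0.0, 0.999, -0.051, 0.003]
force: [0.1, -0.1, -1.0]
grip_width: 0.472
```

```bash
python3 - <<'E'
from h import *
s,p,R=pose();print(p,s['force'],s['grip_width'],np.degrees(R.as_rotvec()),R.as_matrix()[:2,0])
a=plan([620.4,-257.9,150],-.1,18);plan([620.4,-257.9,52],-.1,8,*a)
a=save('side','s2.png');A=cv2.resize(a[60:240,260:430],None,fx=3,fy=3,interpolation=cv2.INTER_CUBIC)
cv2.imwrite('pics/s2c.png',A[:,:,::-1])
E
```

```text
[661.4294695  108.4998097  161.60344397] [ 0.05973637 -0.06616923 -0.99812895] 0.4722053633383117 [-179.75447669    9.0895587    -0.56641376] [ 0.99487934 -0.10087493]
18 x [[-0.23, 20.48, 0.64], [-0.0, -0.02, -0.0]]
8 x [[-0.0, -0.0, 12.25], [0.0, 0.0, 0.0]]
```

View pics/s2c.png

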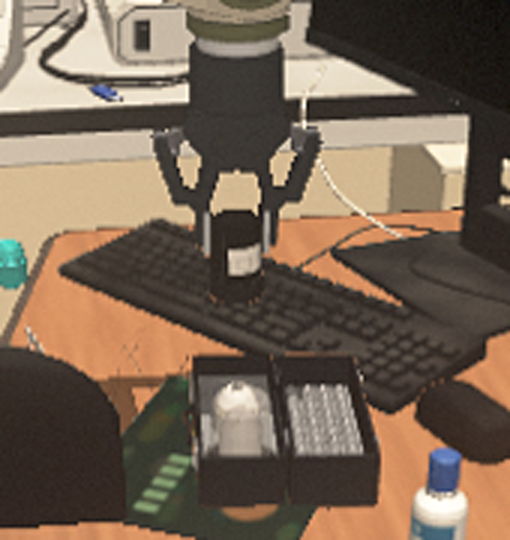

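The small can is held upright, at (237,255) in the crop. Now to the tray.

Call:
play_rows:
  motion:
    - [[-0.2,10,0],[0,0,0]]
    - [[-0.2,20.5,0],[0,0,0]]
    - [[-0.2,20.5,0],[0,0,0]]
    - [[-0.2,20.5,0],[0,0,0]]
    - [[-0.2,20.5,0],[0,0,0]]
    - [[-0.2,20.5,0],[0,0,0]]
    - [[-0.2,20.5,0.5],[0,0,0]]
    - [[-0.2,20.5,0.5],[0,0,0]]
    - [[-0.2,20.5,1],[0,0,0]]
    - [[-0.2,20.5,1],[0,0,0]]
    - [[-0.2,20.5,1],[0,0,0]]
    - [[-0.2,20.5,1],[0,0,0]]
    - [[-0.2,20.5,1],[0,0,0]]
    - [[-0.2,20.5,1],[0,0,0]]
    - [[-0.2,20.5,1],[0,0,0]]
    - [[-0.2,20.5,1],[0,0,0]]
    - [[-0.2,20.5,1],[0,0,0]]
    - [[-0.2,20.5,1],[0,0,0]]
    - [[-0.2,10,0],[0,0,0]]
    - [[0,0,0],[0,0,0]]

```text
time_s: 9.25
eef_pos: [618.0, -260.0, 145.2]
ee_rot: [-0.0, 0.999, -0.052, -0.001]
force: [-0.2, 0.7, -2.1]
grip_width: 0.469
```

Call:
play_rows:
  motion:
    - [[0,0,12],[0,0,0]]
    - [[0,0,14],[0,0,0]]
    - [[0,0,14],[0,0,0]]
    - [[0,0,14],[0,0,0]]
    - [[0,0,14],[0,0,0]]
    - [[0,0,14],[0,0,0]]
    - [[0,0,10],[0,0,0]]
    - [[0,0,6],[0,0,0]]
    - [[0,0,0],[0,0,0]]
    - [[0,0,0],[0,0,0]]

```text
time_s: 10.08
eef_pos: [619.3, -257.4, 48.5]
ee_rot: [0.0, 0.999, -0.05, 0.0]
force: [-0.4, -0.1, -1.6]
grip_width: 0.473
```

Call:
play_rows:
  motion:
    - [[0,0,1.5],[0,0,0]]
    - [[0,0,1.5],[0,0,0]]
    - [[0,0,1.5],[0,0,0]]
    - [[0,0,1],[0,0,0]]
    - [[0,0,1],[0,0,0]]
    - [[0,0,0],[0,0,0]]
    - [[0,0,0],[0,0,0]]

```text
time_s: 10.67
eef_pos: [619.2, -257.9, 42.0]
ee_rot: [0.0, 0.999, -0.051, 0.0]
force: [0.9, -0.2, -0.8]
grip_width: 0.473
```

Call:
play_rows:
  motion:
    - [[0,0,0.6],[0,0,0]]
    - [[0,0,0.6],[0,0,0]]
    - [[0,0,0],[0,0,0]]
    - [[0,0,0],[0,0,0]]

```text
time_s: 11.0
eef_pos: [619.3, -258.0, 41.8]
ee_rot: [0.0, 0.999, -0.051, 0.0]
force: [-1.8, 1.3, 6.0]
grip_width: 0.474
```

Call:
play_rows:
  motion:
    - [[0,0,-0.6],[0,0,0]]
    - [[0,0,0],[0,0,0]]
    - [[0,0,0],[0,0,0]]
    - [[0,0,0],[0,0,0]]
    - [[0,0,0],[0,0,0]]
    - [[0,0,0],[0,0,0]]
    - [[0,0,0],[0,0,0]]
    - [[0,0,-10],[0,0,0]]
    - [[0,0,-20],[0,0,0]]
    - [[0,0,-20],[0,0,0]]
    - [[0,0,-20],[0,0,0]]
    - [[0,0,-10],[0,0,0]]
    - [[0,0,0],[0,0,0]]
  fingers: 80

```text
time_s: 12.08
eef_pos: [620.1, -258.4, 124.4]
ee_rot: [0.001, 0.999, -0.051, 0.002]
force: [0.4, 0.5, -0.1]
grip_width: 0.936
```

```bash
python3 - <<'E'
from h import *
s,p,R=pose();print(p,s['force'],s['grip_width'],s['time_s'])
b=plan([648.6,3.8,120],-.1,14);plan([648.6,3.8,50],-.1,8,*b)
a=save('side','s3.png');A=cv2.resize(a[170:330,240:430],None,fx=3,fy=3,interpolation=cv2.INTER_CUBIC)
t=save('top','t3.png');B=cv2.resize(t[150:240,290:480],None,fx=3,fy=3,interpolation=cv2.INTER_CUBIC)
cv2.imwrite('pics/s3c.png',np.vstack([A,B])[:750:,:,::-1][:, :])
im=np.vstack([A,B]);print(im.shape);im=cv2.resize(im,None,fx=.79,fy=.79,interpolation=cv2.INTER_AREA);cv2.imwrite('pics/s3c.png',im[:,:,::-1])
E
```

```text
[ 620.12261059 -258.37941468  124.44446653] [ 0.38280318  0.4822481  -0.10283637] 0.935545965748173 12.0833
14 x [[0.14, -18.84, 0.29], [0.01, -0.02, -0.0]]
8 x [[-0.0, -0.0, 8.75], [0.0, 0.0, 0.0]]
(750, 570, 3)
```

View pics/s3c.png

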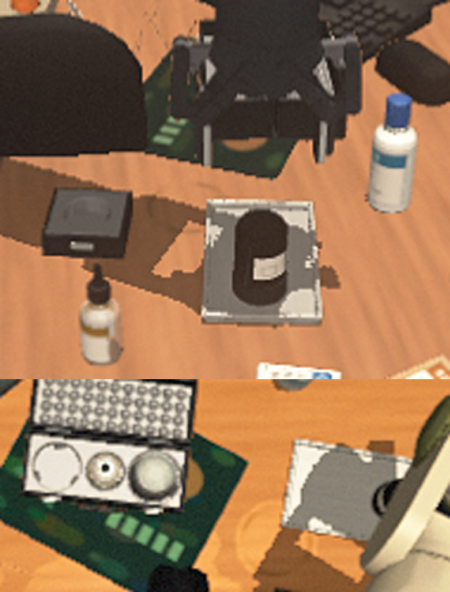

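The small can stands upright in the tray (side crop (262,255)). Next, the large can.

Call:
play_rows:
  motion:
    - [[0.1,-9,0],[0,0,0]]
    - [[0.1,-18.8,0.3],[0,0,0]]
    - [[0.1,-18.8,0.3],[0,0,0]]
    - [[0.1,-18.8,0.3],[0,0,0]]
    - [[0.1,-18.8,0.3],[0,0,0]]
    - [[0.1,-18.8,0.3],[0,0,0]]
    - [[0.1,-18.8,0.3],[0,0,0]]
    - [[0.1,-18.8,0.3],[0,0,0]]
    - [[0.1,-18.8,0.3],[0,0,0]]
    - [[0.1,-18.8,0.3],[0,0,0]]
    - [[0.1,-18.8,0.3],[0,0,0]]
    - [[0.1,-18.8,0.3],[0,0,0]]
    - [[0.1,-18.8,0.3],[0,0,0]]
    - [[0.1,-18.8,0.3],[0,0,0]]
    - [[0.1,-9.4,0.3],[0,0,0]]
    - [[0,0,0],[0,0,0]]
    - [[0,0,0],[0,0,0]]
  fingers: 85

```text
time_s: 13.6
eef_pos: [646.9, 3.6, 116.4]
ee_rot: [0.0, 0.999, -0.05, -0.001]
force: [-0.1, 0.2, 0.5]
grip_width: 0.996
```

Call:
play_rows:
  motion:
    - [[1,0,8],[0,0,0]]
    - [[0.6,0,9],[0,0,0]]
    - [[0,0,9],[0,0,0]]
    - [[0,0,9],[0,0,0]]
    - [[0,0,9],[0,0,0]]
    - [[0,0,9],[0,0,0]]
    - [[0,0,8],[0,0,0]]
    - [[0,0,5],[0,0,0]]
    - [[0,0,0],[0,0,0]]
    - [[0,0,0],[0,0,0]]

```text
time_s: 14.43
eef_pos: [648.8, 3.4, 51.0]
ee_rot: [0.0, 0.999, -0.051, -0.0]
force: [0.1, 0.6, 0.2]
grip_width: 0.997
```

Call:
play_rows:
  motion:
    - [[0,0,0],[0,0,0]]
    - [[0,0,0],[0,0,0]]
    - [[0,0,0],[0,0,0]]
    - [[0,0,0],[0,0,0]]
    - [[0,0,0],[0,0,0]]
    - [[0,0,0],[0,0,0]]
    - [[0,0,0],[0,0,0]]
    - [[0,0,0],[0,0,0]]
    - [[0,0,0],[0,0,0]]
    - [[0,0,0],[0,0,0]]
    - [[0,0,0],[0,0,0]]
  fingers: 0
  squeeze: 40

```text
time_s: 15.35
eef_pos: [649.1, 3.3, 51.8]
ee_rot: [0.0, 0.999, -0.051, 0.0]
force: [-1.5, 0.8, 5.7]
grip_width: 0.54
```

Call:
play_rows:
  motion:
    - [[0,0,-1],[0,0,0]]
    - [[0,0,0],[0,0,0]]
    - [[0,0,-2],[0,0,0]]
    - [[0,0,-2],[0,0,0]]
    - [[0,0,-2],[0,0,0]]
    - [[0,0,-2],[0,0,0]]
    - [[0,0,-3],[0,0,0]]
    - [[0,0,-3],[0,0,0]]
    - [[0,0,-3],[0,0,0]]
    - [[0,0,-3],[0,0,0]]
    - [[0,0,-10],[0,0,0]]
    - [[0,0,-15],[0,0,0]]
    - [[0,0,-15],[0,0,0]]
    - [[0,0,-15],[0,0,0]]
    - [[0,0,-10],[0,0,0]]
    - [[0,0,0],[0,0,0]]
  squeeze: 70

```text
time_s: 16.68
eef_pos: [649.8, 3.2, 140.1]
ee_rot: [0.0, 0.999, -0.051, 0.002]
force: [-0.3, -0.3, -1.3]
grip_width: 0.534
```

```bash
python3 - <<'E'
from h import *
s,p,R=pose();print(p,s['force'],s['grip_width'])
plan([633.6,-183.1,140],-.1,10)
E
```

```text
[649.75154342   3.22080101 140.05204936] [-0.29972809 -0.29728574 -1.27969172] 0.5337261812526957
10 x [[0.26, 18.7, 0.01], [0.0, -0.03, -0.01]]
```

Call:
play_rows:
  motion:
    - [[0.3,9,0],[0,0,0]]
    - [[0.3,19,0],[0,0,0]]
    - [[0.3,19,0],[0,0,0]]
    - [[0.3,19,0],[0,0,0]]
    - [[0.3,19,0],[0,0,0]]
    - [[0.3,19,0],[0,0,0]]
    - [[0.3,19,0],[0,0,0]]
    - [[0.3,19,0],[0,0,0]]
    - [[0.3,19,0],[0,0,0]]
    - [[0,17,0],[0,0,0]]
    - [[0,9,0],[0,0,0]]
    - [[0,0,14],[0,0,0]]
    - [[0,0,14],[0,0,0]]
    - [[0,0,14],[0,0,0]]
    - [[0,0,14],[0,0,0]]
    - [[0,0,14],[0,0,0]]
    - [[0,0,12],[0,0,0]]
    - [[0,0,6],[0,0,0]]
    - [[0,0,0],[0,0,0]]
    - [[0,0,0],[0,0,0]]

```text
time_s: 18.35
eef_pos: [632.7, -183.0, 49.3]
ee_rot: [0.0, 0.999, -0.051, 0.0]
force: [0.2, 0.5, -2.5]
grip_width: 0.534
```

Call:
play_rows:
  motion:
    - [[0,0,1.5],[0,0,0]]
    - [[0,0,1.5],[0,0,0]]
    - [[0,0,1.5],[0,0,0]]
    - [[0,0,1.5],[0,0,0]]
    - [[0,0,1],[0,0,0]]
    - [[0,0,0.8],[0,0,0]]
    - [[0,0,0.7],[0,0,0]]
    - [[0,0,0],[0,0,0]]
    - [[0,0,0],[0,0,0]]

```text
time_s: 19.1
eef_pos: [632.6, -183.0, 41.8]
ee_rot: [0.0, 0.999, -0.05, 0.0]
force: [-4.2, 1.9, 7.5]
grip_width: 0.533
```

Call:
play_rows:
  motion:
    - [[0,0,-0.7],[0,0,0]]
    - [[0,0,0],[0,0,0]]
    - [[0,0,0],[0,0,0]]
    - [[0,0,0],[0,0,0]]
    - [[0,0,0],[0,0,0]]
    - [[0,0,0],[0,0,0]]
    - [[0,0,0],[0,0,0]]
    - [[0,0,-10],[0,0,0]]
    - [[0,0,-20],[0,0,0]]
    - [[0,0,-20],[0,0,0]]
    - [[0,0,-20],[0,0,0]]
    - [[0,0,-10],[0,0,0]]
    - [[0,0,0],[0,0,0]]
  fingers: 85

```text
time_s: 20.18
eef_pos: [633.6, -183.4, 124.3]
ee_rot: [0.001, 0.999, -0.051, 0.002]
force: [1.1, 0.2, 0.3]
grip_width: 0.995
```

```bash
python3 - <<'E'
from h import *
s,p,R=pose();print(p,s['force'],s['grip_width'],s['time_s'])
a=save('side','s4.png');A=cv2.resize(a[170:330,240:430],None,fx=2.3,fy=2.3,interpolation=cv2.INTER_CUBIC)
t=save('top','t4.png');B=cv2.resize(t[160:225,290:390],None,fx=4.37,fy=4.37,interpolation=cv2.INTER_CUBIC)
im=np.hstack([np.vstack([A,np.zeros((600-A.shape[0],A.shape[1],3),np.uint8)])[:300]]) if 0 else None
h=max(A.shape[0],B.shape[0]);pad=lambda I:np.vstack([I,np.zeros((h-I.shape[0],I.shape[1],3),np.uint8)])
im=np.vstack([A[:300],B[:,:A.shape[1]]])[:600];print(im.shape)
cv2.imwrite('pics/s4c.png',im[:,:,::-1])
g=t.astype(float).sum(2)
x0,y0,x1,y1=331,184,338,191;w=np.clip(330-g[y0:y1,x0:x1],0,None);Y,X=np.mgrid[y0:y1,x0:x1];h=((w*X).sum()/w.sum(),(w*Y).sum()/w.sum());print(h,atz('top',h,63))
for c in [(654,55.5,63),(659.6,108.5,29),(648.8,3.3,29)]:print((proj('top',c)-[290,160])*4.37+[0,300])
E
```

```text
[ 633.58610167 -183.43256724  124.33477125] [1.0544605  0.15710584 0.31134458] 0.9949761505964533 20.1833
(584, 437, 3)
(np.float64(333.8613352898019), np.float64(186.85619955979456)) [653.54817952  57.06093527  63.        ]
[194.40432906 416.54380397]
[103.86552704 414.41422618]
[283.7184252  430.87155038]
```

View pics/s4c.png

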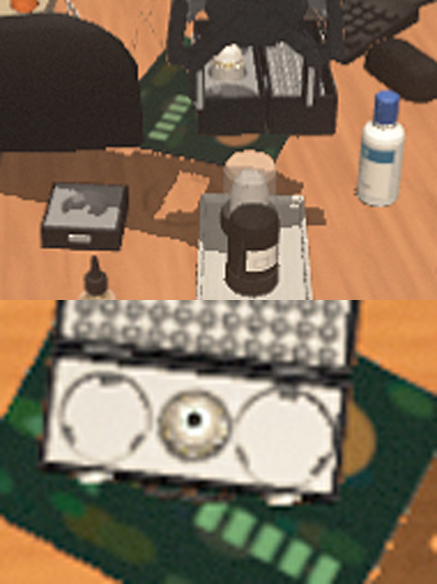

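Both cans stand upright in the tray. The empty pockets show at crop (105,417) and (287,437), with the objective between them. Next, the objective.

```bash
python3 - <<'E'
from h import *
s,p,R=pose()
a=plan([654,56.3,100],1.469,16);plan([654,56.3,31],1.469,8,*a);plan([654,56.3,100],1.469,16,p,down(-.1))
E
```

```text
16 x [[11.05, -12.47, 1.3], [-0.0, 0.0, -5.62]]
8 x [[-0.0, -0.0, 8.62], [0.0, 0.0, 0.0]]
16 x [[11.06, -12.46, 1.3], [0.0, 0.0, -5.62]]
```

Call:
play_rows:
  motion:
    - [[11.05,-12.5,1.3],[0,0,-5.62]]
    - [[11.05,-12.5,1.3],[0,0,-5.62]]
    - [[11.05,-12.5,1.3],[0,0,-5.62]]
    - [[11.05,-12.5,1.3],[0,0,-5.62]]
    - [[11.05,-12.5,1.3],[0,0,-5.62]]
    - [[11.05,-12.5,1.3],[0,0,-5.62]]
    - [[11.05,-12.5,1.3],[0,0,-5.62]]
    - [[11.05,-12.5,1.3],[0,0,-5.62]]
    - [[11.05,-12.5,1.3],[0,0,-5.62]]
    - [[11.05,-12.5,1.3],[0,0,-5.62]]
    - [[11.05,-12.5,1.3],[0,0,-5.62]]
    - [[11.05,-12.5,1.3],[0,0,-5.62]]
    - [[11.05,-12.5,1.3],[0,0,-5.62]]
    - [[11.05,-12.5,1.3],[0,0,-5.62]]
    - [[11.05,-12.5,1.3],[0,0,-5.62]]
    - [[11.05,-12.5,1.3],[0,0,-5.62]]
    - [[0,0,0],[0,0,0]]
    - [[0,0,0],[0,0,0]]
    - [[0,0,0],[0,0,0]]
  fingers: 64

```text
time_s: 21.87
eef_pos: [654.1, 56.0, 99.8]
ee_rot: [-0.0, 0.743, 0.669, -0.0]
force: [0.2, -0.3, 0.4]
grip_width: 0.746
```

```bash
python3 - <<'E'
from h import *
s,p,R=pose();print(p,R.as_matrix()[:,0],s['grip_width'])
plan([654.2,56.3,31],1.469,9)
E
```

```text
[654.10687093  55.97022359  99.75934504] [ 1.04695992e-01  9.94504251e-01 -2.07777512e-04] 0.7463220939173654
9 x [[0.04, 0.01, 7.64], [-0.01, 0.0, -0.02]]
```

Call:
play_rows:
  motion:
    - [[0,0,8],[0,0,0]]
    - [[0,0,9],[0,0,0]]
    - [[0,0,9],[0,0,0]]
    - [[0,0,9],[0,0,0]]
    - [[0,0,9],[0,0,0]]
    - [[0,0,9],[0,0,0]]
    - [[0,0,8],[0,0,0]]
    - [[0,0,5],[0,0,0]]
    - [[0,0,2.5],[0,0,0]]
    - [[0,0,0],[0,0,0]]
    - [[0,0,0],[0,0,0]]

```text
time_s: 22.78
eef_pos: [654.2, 56.6, 32.3]
ee_rot: [0.0, 0.742, 0.67, 0.0]
force: [-0.6, -0.1, 1.0]
grip_width: 0.744
```

Call:
play_rows:
  motion:
    - [[0,0,0],[0,0,0]]
    - [[0,0,0],[0,0,0]]
    - [[0,0,0],[0,0,0]]
    - [[0,0,0],[0,0,0]]
    - [[0,0,0],[0,0,0]]
    - [[0,0,0],[0,0,0]]
    - [[0,0,0],[0,0,0]]
    - [[0,0,0],[0,0,0]]
    - [[0,0,0],[0,0,0]]
    - [[0,0,0],[0,0,0]]
    - [[0,0,0],[0,0,0]]
  fingers: 0
  squeeze: 30

```text
time_s: 23.7
eef_pos: [654.3, 56.7, 32.7]
ee_rot: [0.0, 0.742, 0.67, 0.0]
force: [-1.7, 1.3, 5.3]
grip_width: 0.4
```

Call:
play_rows:
  motion:
    - [[0,0,-0.5],[0,0,0]]
    - [[0,0,0],[0,0,0]]
    - [[0,0,-2],[0,0,0]]
    - [[0,0,-2],[0,0,0]]
    - [[0,0,-2],[0,0,0]]
    - [[0,0,-2],[0,0,0]]
    - [[0,0,-3],[0,0,0]]
    - [[0,0,-3],[0,0,0]]
    - [[0,0,-3],[0,0,0]]
    - [[0,0,-3],[0,0,0]]
    - [[0,0,-10],[0,0,0]]
    - [[0,0,-15],[0,0,0]]
    - [[0,0,-15],[0,0,0]]
    - [[0,0,-15],[0,0,0]]
    - [[0,0,-15],[0,0,0]]
    - [[0,0,-10],[0,0,0]]
    - [[0,0,0],[0,0,0]]
  squeeze: 70

```text
time_s: 25.12
eef_pos: [655.0, 56.5, 135.5]
ee_rot: [0.002, 0.742, 0.67, 0.002]
force: [0.5, -0.8, -1.0]
grip_width: 0.381
```

```bash
python3 - <<'E'
from fit import *
s,p,R=pose();print(p,s['force'],s['grip_width'],s['time_s'])
a=plan([600,-150,133],1.47,11);plan([484,-154,100],1.47,8,*a)
t=save('top','t5.png');sd=save('side','s5.png')
A=cv2.resize(sd[60:300,230:400],None,fx=2.4,fy=2.4,interpolation=cv2.INTER_CUBIC)
B=cv2.resize(t[235:275,398:438],None,fx=9,fy=9,interpolation=cv2.INTER_CUBIC)
B=np.vstack([B,np.zeros((A.shape[0]-360,360,3),np.uint8)]);im=np.hstack([A,B]);print(im.shape)
cv2.imwrite('pics/s5c.png',im[:,:,::-1])
for L in [(36,36),(-36,36),(-36,-36),(36,-36),(0,0)]:
    c,q=np.cos(-.2),np.sin(-.2);X=[484+c*L[0]-q*L[1],-154+q*L[0]+c*L[1],23]
    print((proj('top',X)-[398,235]+.5)*9-.5+[A.shape[1],0])
E
```

```text
[655.04396033  56.46800338 135.45970956] [ 0.52077153 -0.77107838 -1.03121363] 0.38061306003096695 25.1167
11 x [[-19.18, -3.07, 0.22], [0.02, -0.0, -0.01]]
8 x [[-1.96, -14.38, 4.12], [0.0, 0.0, 0.0]]
(576, 768, 3)
[484.77776023  25.88348534]
[438.41995479 276.28145552]
[689.88610691 325.14557181]
[735.59196612  74.24238444]
[587.11899271 175.19472851]
```

View pics/s5c.png

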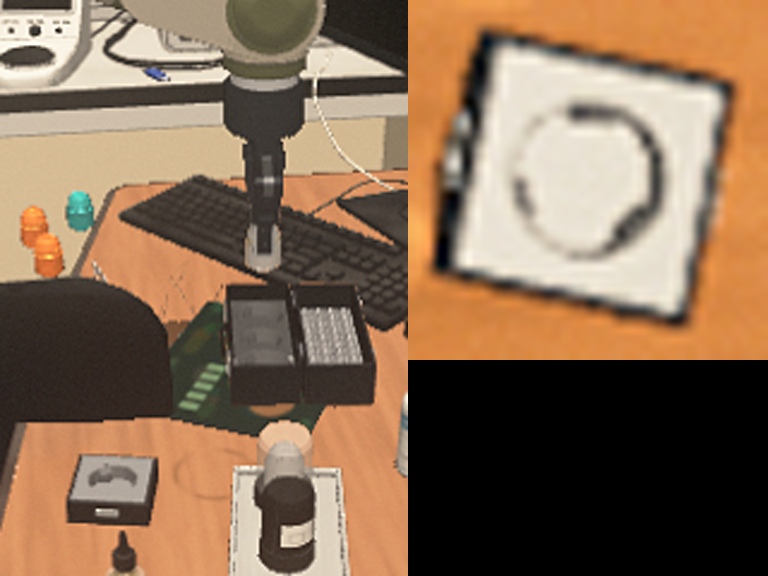

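The objective hangs upright in the gripper at (262,250). In the top crop the tub cutout centres at (588,181), which puts the target at about (483.6,-154). Moving there.

Call:
play_rows:
  motion:
    - [[-10,-1.6,0],[0,0,0]]
    - [[-19.2,-3.1,0],[0,0,0]]
    - [[-19.2,-3.1,0],[0,0,0]]
    - [[-19.2,-3.1,0],[0,0,0]]
    - [[-19.2,-3.1,0],[0,0,0]]
    - [[-19.2,-3.1,0],[0,0,0]]
    - [[-19.2,-3.1,0],[0,0,0]]
    - [[-19.2,-3.1,0],[0,0,0]]
    - [[-19.2,-3.1,0],[0,0,0]]
    - [[-19.2,-3.1,0],[0,0,0]]
    - [[-19.2,-3.1,0],[0,0,0]]
    - [[-9,-5,0],[0,0,0]]
    - [[-2,-14.4,4.1],[0,0,0]]
    - [[-2,-14.4,4.1],[0,0,0]]
    - [[-2,-14.4,4.1],[0,0,0]]
    - [[-2,-14.4,4.1],[0,0,0]]
    - [[-2,-14.4,4.1],[0,0,0]]
    - [[-2,-14.4,4.1],[0,0,0]]
    - [[-1.9,-14.4,4.1],[0,0,0]]
    - [[-1.9,-12,4.1],[0,0,0]]

```text
time_s: 26.88
eef_pos: [479.6, -153.3, 99.0]
ee_rot: [-0.001, 0.742, 0.67, -0.0]
force: [-0.8, -0.1, -2.5]
grip_width: 0.38
```

Call:
play_rows:
  motion:
    - [[0,0,0],[0,0,0]]
    - [[0,0,0],[0,0,0]]
    - [[0,0,0],[0,0,0]]

```text
time_s: 27.13
eef_pos: [481.7, -153.8, 99.9]
ee_rot: [0.0, 0.742, 0.67, 0.0]
force: [0.2, -0.1, -1.2]
grip_width: 0.375
```

```bash
python3 - <<'E'
from h import *
s,p,R=pose();print(p,R.as_matrix()[:,2],s['force'])
plan([483.6,-154,50],1.47,8)
E
```

```text
[ 481.6766168  -153.75265871   99.87581632] [ 5.63410482e-04 -2.33166439e-04 -9.99999814e-01] [ 0.21579148 -0.10691775 -1.18309071]
8 x [[-0.01, 0.24, 6.23], [0.0, 0.0, -0.01]]
```

Call:
play_rows:
  motion:
    - [[0,1,7],[0,0,0]]
    - [[0,0.9,9],[0,0,0]]
    - [[0,0,9],[0,0,0]]
    - [[0,0,9],[0,0,0]]
    - [[0,0,9],[0,0,0]]
    - [[0,0,7],[0,0,0]]
    - [[0,0,4],[0,0,0]]
    - [[0,0,0],[0,0,0]]
    - [[0,0,0],[0,0,0]]
    - [[0,0,0],[0,0,0]]

```text
time_s: 27.97
eef_pos: [483.3, -154.0, 46.1]
ee_rot: [0.0, 0.742, 0.67, 0.0]
force: [0.5, 0.6, -1.3]
grip_width: 0.385
```

Call:
play_rows:
  motion:
    - [[0,0,2],[0,0,0]]
    - [[0,0,2],[0,0,0]]
    - [[0,0,2],[0,0,0]]
    - [[0,0,2],[0,0,0]]
    - [[0,0,0],[0,0,0]]
    - [[0,0,0],[0,0,0]]

```text
time_s: 28.47
eef_pos: [483.0, -153.8, 37.6]
ee_rot: [-0.0, 0.742, 0.67, -0.0]
force: [0.0, -0.5, -2.5]
grip_width: 0.379
```

Call:
play_rows:
  motion:
    - [[0,0,1.5],[0,0,0]]
    - [[0,0,1.5],[0,0,0]]
    - [[0,0,1.5],[0,0,0]]
    - [[0,0,1.5],[0,0,0]]
    - [[0,0,0],[0,0,0]]
    - [[0,0,0],[0,0,0]]

```text
time_s: 28.97
eef_pos: [483.3, -153.9, 31.8]
ee_rot: [0.0, 0.742, 0.67, 0.0]
force: [0.4, 0.4, 0.3]
grip_width: 0.379
```

Call:
play_rows:
  motion:
    - [[0,0,1.5],[0,0,0]]
    - [[0,0,1.5],[0,0,0]]
    - [[0,0,1.5],[0,0,0]]
    - [[0,0,1],[0,0,0]]
    - [[0,0,0],[0,0,0]]
    - [[0,0,0],[0,0,0]]

```text
time_s: 29.47
eef_pos: [483.5, -154.1, 26.7]
ee_rot: [0.001, 0.742, 0.67, 0.0]
force: [0.5, 0.1, 6.0]
grip_width: 0.381
```

Call:
play_rows:
  motion:
    - [[0,0,1],[0,0,0]]
    - [[0,0,1],[0,0,0]]
    - [[0,0,1],[0,0,0]]
    - [[0,0,0],[0,0,0]]
    - [[0,0,0],[0,0,0]]

```text
time_s: 29.88
eef_pos: [484.2, -154.2, 26.5]
ee_rot: [0.001, 0.742, 0.67, 0.0]
force: [-9.7, 5.2, 38.6]
grip_width: 0.383
```

Call:
play_rows:
  motion:
    - [[0,0,-2.5],[0,0,0]]
    - [[0,0,0],[0,0,0]]
    - [[0,0,0],[0,0,0]]
    - [[0,0,0],[0,0,0]]
    - [[0,0,0],[0,0,0]]
    - [[0,0,0],[0,0,0]]
    - [[0,0,0],[0,0,0]]
    - [[0,0,-8],[0,0,0]]
    - [[0,0,-12],[0,0,0]]
    - [[0,0,-12],[0,0,0]]
    - [[0,0,-12],[0,0,0]]
    - [[0,0,-10],[0,0,0]]
    - [[0,0,0],[0,0,0]]
  fingers: 70

```text
time_s: 30.97
eef_pos: [484.0, -154.3, 81.8]
ee_rot: [0.002, 0.742, 0.67, 0.001]
force: [-0.7, -0.5, 0.3]
grip_width: 0.824
```

Call:
play_rows:
  motion:
    - [[0,0,0],[0,0,0]]
    - [[0,0,0],[0,0,0]]
    - [[0,0,0],[0,0,0]]
    - [[0,0,0],[0,0,0]]
    - [[0,0,0],[0,0,0]]
    - [[0,0,0],[0,0,0]]
    - [[0,0,0],[0,0,0]]
    - [[0,0,0],[0,0,0]]
    - [[0,0,4],[0,0,0]]
    - [[0,0,4],[0,0,0]]
    - [[0,0,0],[0,0,0]]
    - [[0,0,0],[0,0,0]]
  fingers: 0

```text
time_s: 31.97
eef_pos: [482.9, -153.8, 71.3]
ee_rot: [-0.0, 0.742, 0.67, -0.0]
force: [0.7, -0.0, -0.1]
grip_width: -0.001
```

Call:
play_rows:
  motion:
    - [[0,0,3],[0,0,0]]
    - [[0,0,3],[0,0,0]]
    - [[0,0,3],[0,0,0]]
    - [[0,0,2],[0,0,0]]
    - [[0,0,2],[0,0,0]]
    - [[0,0,1],[0,0,0]]
    - [[0,0,1],[0,0,0]]
    - [[0,0,0],[0,0,0]]
    - [[0,0,0],[0,0,0]]

```text
time_s: 32.72
eef_pos: [483.3, -153.9, 57.0]
ee_rot: [0.0, 0.742, 0.67, 0.0]
force: [-1.0, 0.1, 4.0]
grip_width: 0.005
```

Call:
play_rows:
  motion:
    - [[0,0,0.7],[0,0,0]]
    - [[0,0,0.7],[0,0,0]]
    - [[0,0,0],[0,0,0]]
    - [[0,0,0],[0,0,0]]

```text
time_s: 33.05
eef_pos: [484.0, -154.2, 57.0]
ee_rot: [0.001, 0.742, 0.67, 0.0]
force: [-2.4, 1.9, 16.8]
grip_width: -0.001
```

The objective is fully home: there's a hard stop at z = 57.0, which is 7 + 50. Back to the large can.

Call:
play_rows:
  motion:
    - [[0,0,-5],[0,0,0]]
    - [[0,0,-15],[0,0,0]]
    - [[0,0,-20],[0,0,0]]
    - [[0,0,-20],[0,0,0]]
    - [[0,0,-15],[0,0,0]]
    - [[0,0,0],[0,0,0]]
    - [[0,0,0],[0,0,0]]
    - [[0,0,0],[0,0,0]]
  fingers: 85

```text
time_s: 33.72
eef_pos: [482.7, -153.6, 129.3]
ee_rot: [-0.001, 0.742, 0.67, -0.0]
force: [-0.4, -0.2, -0.3]
grip_width: 1.0
```

```bash
python3 - <<'E'
from h import *
s,p,R=pose();print(p,s['force'],s['grip_width'],s['time_s'])
plan([632.6,-183,125],-.1017,16)
E
```

```text
[ 482.65724579 -153.61413983  129.33120871] [-0.38974464 -0.16156554 -0.29992767] 0.9996279987360293 33.7167
16 x [[6.37, 8.47, 0.26], [-0.01, 0.0, 5.62]]
```

Call:
play_rows:
  motion:
    - [[6.4,8.5,0.2],[0,0,5.62]]
    - [[6.4,8.5,0.2],[0,0,5.62]]
    - [[6.4,8.5,0.2],[0,0,5.62]]
    - [[6.4,8.5,0.2],[0,0,5.62]]
    - [[6.4,8.5,0.2],[0,0,5.62]]
    - [[6.4,8.5,0.2],[0,0,5.62]]
    - [[6.4,8.5,0.2],[0,0,5.62]]
    - [[6.4,8.5,0.2],[0,0,5.62]]
    - [[6.4,8.5,0.2],[0,0,5.62]]
    - [[6.4,8.5,0.2],[0,0,5.62]]
    - [[6.4,8.5,0.2],[0,0,5.62]]
    - [[6.4,8.5,0.2],[0,0,5.62]]
    - [[6.4,8.5,0.2],[0,0,5.62]]
    - [[6.4,8.5,0.2],[0,0,5.62]]
    - [[6.4,8.5,0.2],[0,0,5.62]]
    - [[6.4,8.5,0.2],[0,0,5.62]]
    - [[0,0,0],[0,0,0]]
    - [[0,0,0],[0,0,0]]
    - [[0,0,0],[0,0,0]]

```text
time_s: 35.3
eef_pos: [633.1, -182.7, 126.2]
ee_rot: [-0.0, 0.999, -0.049, -0.001]
force: [0.0, 0.0, 0.2]
grip_width: 0.996
```

```bash
python3 - <<'E'
from h import *
s,p,R=pose();print(p,R.as_matrix()[:,0])
plan([632.6,-183,42.5],-.1017,10)
E
```

```text
[ 633.0865497  -182.70285748  126.2325599 ] [ 0.99517535 -0.09810052 -0.00152215]
10 x [[-0.04, 0.04, 8.37], [-0.0, 0.01, 0.02]]
```

Call:
play_rows:
  motion:
    - [[-0.2,0.2,6],[0,0,0.2]]
    - [[-0.2,0.2,10],[0,0,0]]
    - [[0,0,10],[0,0,0]]
    - [[0,0,10],[0,0,0]]
    - [[0,0,10],[0,0,0]]
    - [[0,0,10],[0,0,0]]
    - [[0,0,10],[0,0,0]]
    - [[0,0,9],[0,0,0]]
    - [[0,0,6],[0,0,0]]
    - [[0,0,2.7],[0,0,0]]
    - [[0,0,0],[0,0,0]]
    - [[0,0,0],[0,0,0]]

```text
time_s: 36.3
eef_pos: [633.4, -183.7, 43.7]
ee_rot: [0.0, 0.999, -0.052, 0.0]
force: [-0.8, 0.5, 0.6]
grip_width: 0.994
```

Call:
play_rows:
  motion:
    - [[0,0,0],[0,0,0]]
    - [[0,0,0],[0,0,0]]
    - [[0,0,0],[0,0,0]]
    - [[0,0,0],[0,0,0]]
    - [[0,0,0],[0,0,0]]
    - [[0,0,0],[0,0,0]]
    - [[0,0,0],[0,0,0]]
    - [[0,0,0],[0,0,0]]
    - [[0,0,0],[0,0,0]]
    - [[0,0,0],[0,0,0]]
    - [[0,0,0],[0,0,0]]
  fingers: 0
  squeeze: 70

```text
time_s: 37.22
eef_pos: [633.6, -183.8, 44.2]
ee_rot: [0.0, 0.999, -0.052, 0.001]
force: [-1.4, 0.6, 5.5]
grip_width: 0.529
```

Call:
play_rows:
  motion:
    - [[0,0,-3],[0,0,0]]
    - [[0,0,-8],[0,0,0]]
    - [[0,0,-15],[0,0,0]]
    - [[0,0,-15],[0,0,0]]
    - [[0,0,-15],[0,0,0]]
    - [[0,0,-15],[0,0,0]]
    - [[0,0,-15],[0,0,0]]
    - [[0,0,-9],[0,0,0]]
    - [[0,0,0],[0,0,0]]

```text
time_s: 37.97
eef_pos: [633.8, -183.9, 140.6]
ee_rot: [0.001, 0.999, -0.052, 0.002]
force: [-0.3, 0.2, -2.5]
grip_width: 0.534
```

```bash
python3 - <<'E'
from h import *
s,p,R=pose();print(p,s['force'],s['grip_width'],s['time_s'])
plan([648.8,2.5,130],-.1017,11)
E
```

```text
[ 633.82510065 -183.88680534  140.55848692] [-0.29931805  0.23286757 -2.48378339] 0.5336480862599771 37.9667
11 x [[-0.39, -16.99, 0.95], [0.01, -0.02, -0.02]]
```

Call:
play_rows:
  motion:
    - [[-0.4,-8,0],[0,0,0]]
    - [[-0.4,-17,0],[0,0,0]]
    - [[-0.4,-17,0],[0,0,0]]
    - [[-0.4,-17,0],[0,0,0]]
    - [[-0.4,-17,0],[0,0,0]]
    - [[-0.4,-17,1],[0,0,0]]
    - [[-0.4,-17,1],[0,0,0]]
    - [[-0.4,-17,1],[0,0,0]]
    - [[-0.4,-17,1],[0,0,0]]
    - [[-0.4,-17,2],[0,0,0]]
    - [[-0.4,-17,2],[0,0,0]]
    - [[0,-9,2],[0,0,-0.2]]
    - [[0,0,0],[0,0,0]]
    - [[0,0,0],[0,0,0]]
    - [[0,0,0],[0,0,0]]

```text
time_s: 39.22
eef_pos: [648.2, 2.3, 128.2]
ee_rot: [0.0, 0.999, -0.051, -0.0]
force: [-0.2, 0.0, -2.8]
grip_width: 0.534
```

Call:
play_rows:
  motion:
    - [[0.6,-0.1,6],[0,0,0]]
    - [[0,0,10],[0,0,0]]
    - [[0,0,10],[0,0,0]]
    - [[0,0,10],[0,0,0]]
    - [[0,0,9],[0,0,0]]
    - [[0,0,6],[0,0,0]]
    - [[0,0,3],[0,0,0]]
    - [[0,0,0],[0,0,0]]
    - [[0,0,0],[0,0,0]]
    - [[0,0,0],[0,0,0]]

```text
time_s: 40.05
eef_pos: [649.3, 2.8, 75.0]
ee_rot: [0.0, 0.999, -0.051, 0.001]
force: [-0.5, 0.7, -2.3]
grip_width: 0.53
```

Call:
play_rows:
  motion:
    - [[0,0,2],[0,0,0]]
    - [[0,0,2],[0,0,0]]
    - [[0,0,2],[0,0,0]]
    - [[0,0,2],[0,0,0]]
    - [[0,0,0],[0,0,0]]
    - [[0,0,0],[0,0,0]]

```text
time_s: 40.55
eef_pos: [648.9, 2.9, 66.2]
ee_rot: [-0.0, 0.999, -0.051, -0.0]
force: [-0.8, 1.1, -2.1]
grip_width: 0.53
```

Entering the cutout with no side load. I'll continue.

Call:
play_rows:
  motion:
    - [[0,0,1.5],[0,0,0]]
    - [[0,0,1.5],[0,0,0]]
    - [[0,0,1.5],[0,0,0]]
    - [[0,0,1.5],[0,0,0]]
    - [[0,0,1.5],[0,0,0]]
    - [[0,0,1.5],[0,0,0]]
    - [[0,0,0],[0,0,0]]
    - [[0,0,0],[0,0,0]]

```text
time_s: 41.22
eef_pos: [649.1, 2.8, 57.3]
ee_rot: [0.0, 0.999, -0.051, 0.0]
force: [2.2, -1.0, 0.1]
grip_width: 0.533
```

Call:
play_rows:
  motion:
    - [[0,0,1.5],[0,0,0]]
    - [[0,0,1.5],[0,0,0]]
    - [[0,0,0],[0,0,0]]
    - [[0,0,0],[0,0,0]]

```text
time_s: 41.55
eef_pos: [649.0, 2.9, 54.4]
ee_rot: [0.0, 0.999, -0.051, 0.0]
force: [0.7, -0.2, 1.0]
grip_width: 0.53
```

Call:
play_rows:
  motion:
    - [[0,0,1],[0,0,0]]
    - [[0,0,1],[0,0,0]]
    - [[0,0,1],[0,0,0]]
    - [[0,0,0],[0,0,0]]
    - [[0,0,0],[0,0,0]]

```text
time_s: 41.97
eef_pos: [649.1, 2.9, 54.4]
ee_rot: [0.0, 0.999, -0.05, 0.0]
force: [-8.6, 1.5, 22.7]
grip_width: 0.534
```

Call:
play_rows:
  motion:
    - [[0,0,-2.5],[0,0,0]]
    - [[0,0,0],[0,0,0]]
    - [[0,0,0],[0,0,0]]
    - [[0,0,0],[0,0,0]]
    - [[0,0,0],[0,0,0]]
    - [[0,0,0],[0,0,0]]
    - [[0,0,0],[0,0,0]]
    - [[0,0,-10],[0,0,0]]
    - [[0,0,-15],[0,0,0]]
    - [[0,0,-15],[0,0,0]]
    - [[0,0,-12],[0,0,0]]
    - [[0,0,0],[0,0,0]]
  fingers: 85

```text
time_s: 42.97
eef_pos: [650.2, 2.7, 109.2]
ee_rot: [0.0, 0.999, -0.051, 0.003]
force: [0.5, -0.2, 0.0]
grip_width: 0.996
```

Call:
play_rows:
  motion:
    - [[0,0,0],[0,0,0]]
    - [[0,0,0],[0,0,0]]
    - [[0,0,0],[0,0,0]]
    - [[0,0,0],[0,0,0]]
    - [[0,0,0],[0,0,0]]
    - [[0,0,0],[0,0,0]]
    - [[0,0,0],[0,0,0]]
    - [[0,0,0],[0,0,0]]
    - [[0,0,0],[0,0,0]]
    - [[0,0,8],[0,0,0]]
    - [[0,0,6],[0,0,0]]
    - [[0,0,4],[0,0,0]]
    - [[0,0,0],[0,0,0]]
    - [[0,0,0],[0,0,0]]
  fingers: 0

```text
time_s: 44.13
eef_pos: [648.8, 2.9, 87.5]
ee_rot: [-0.0, 0.999, -0.051, -0.0]
force: [0.3, -0.4, -0.3]
grip_width: 0.001
```

Call:
play_rows:
  motion:
    - [[0,0,1.5],[0,0,0]]
    - [[0,0,1.5],[0,0,0]]
    - [[0,0,1],[0,0,0]]
    - [[0,0,1],[0,0,0]]
    - [[0,0,1],[0,0,0]]
    - [[0,0,0],[0,0,0]]
    - [[0,0,0],[0,0,0]]

```text
time_s: 44.72
eef_pos: [649.4, 2.8, 83.2]
ee_rot: [0.0, 0.999, -0.051, 0.001]
force: [-1.0, 0.6, 7.5]
grip_width: 0.002
```

Call:
play_rows:
  motion:
    - [[0,0,0.7],[0,0,0]]
    - [[0,0,0.7],[0,0,0]]
    - [[0,0,0],[0,0,0]]
    - [[0,0,0],[0,0,0]]
    - [[0,0,0],[0,0,0]]

```text
time_s: 45.13
eef_pos: [649.6, 2.8, 83.2]
ee_rot: [0.0, 0.999, -0.05, 0.001]
force: [-5.6, 1.1, 16.2]
grip_width: -0.0
```

The large can is home: hard stop at 83.2 against the original top height of 83. Now the small can.

Call:
play_rows:
  motion:
    - [[0,0,-8],[0,0,0]]
    - [[0,0,-15],[0,0,0]]
    - [[0,0,-15],[0,0,0]]
    - [[0,0,-7],[0,0,0]]
    - [[0,0,0],[0,0,0]]
    - [[0,0,0],[0,0,0]]
  fingers: 85

```text
time_s: 45.63
eef_pos: [648.8, 2.9, 125.2]
ee_rot: [-0.0, 0.999, -0.051, -0.0]
force: [1.0, 0.2, -0.4]
grip_width: 0.846
```

```bash
python3 - <<'E'
from h import *
s,p,R=pose();print(p,s['force'],s['grip_width'],s['time_s'])
plan([619.3,-258,126],-.1017,14)
E
```

```text
[648.83965728   2.86840406 125.16130969] [ 1.04853585  0.2496546  -0.40976999] 0.8464118464798851 45.6333
14 x [[-0.21, 18.75, -0.06], [-0.0, 0.0, 0.0]]
```

Call:
play_rows:
  motion:
    - [[-0.2,9.4,0],[0,0,0]]
    - [[-0.2,18.75,0],[0,0,0]]
    - [[-0.2,18.75,0],[0,0,0]]
    - [[-0.2,18.75,0],[0,0,0]]
    - [[-0.2,18.75,0],[0,0,0]]
    - [[-0.2,18.75,0],[0,0,0]]
    - [[-0.2,18.75,0],[0,0,0]]
    - [[-0.2,18.75,0],[0,0,0]]
    - [[-0.2,18.75,0],[0,0,0]]
    - [[-0.2,18.75,0],[0,0,0]]
    - [[-0.2,18.75,0],[0,0,0]]
    - [[-0.2,18.75,0],[0,0,0]]
    - [[-0.2,18.75,0],[0,0,0]]
    - [[-0.2,18.75,0],[0,0,0]]
    - [[-0.2,9.4,0],[0,0,0]]
    - [[0,0,0],[0,0,0]]
    - [[0,0,0],[0,0,0]]
    - [[0,0,0],[0,0,0]]

```text
time_s: 47.13
eef_pos: [619.5, -257.1, 125.2]
ee_rot: [-0.0, 0.999, -0.05, -0.0]
force: [0.3, -0.3, -0.2]
grip_width: 0.996
```

Call:
play_rows:
  motion:
    - [[0,0.4,6],[0,0,0]]
    - [[0,0,10],[0,0,0]]
    - [[0,0,10],[0,0,0]]
    - [[0,0,10],[0,0,0]]
    - [[0,0,10],[0,0,0]]
    - [[0,0,10],[0,0,0]]
    - [[0,0,10],[0,0,0]]
    - [[0,0,9],[0,0,0]]
    - [[0,0,5],[0,0,0]]
    - [[0,0,2.5],[0,0,0]]
    - [[0,0,0],[0,0,0]]
    - [[0,0,0],[0,0,0]]

```text
time_s: 48.13
eef_pos: [619.6, -258.6, 43.3]
ee_rot: [0.0, 0.999, -0.051, 0.0]
force: [0.4, 0.2, 0.2]
grip_width: 0.994
```

Call:
play_rows:
  motion:
    - [[0,0,0],[0,0,0]]
    - [[0,0,0],[0,0,0]]
    - [[0,0,0],[0,0,0]]
    - [[0,0,0],[0,0,0]]
    - [[0,0,0],[0,0,0]]
    - [[0,0,0],[0,0,0]]
    - [[0,0,0],[0,0,0]]
    - [[0,0,0],[0,0,0]]
    - [[0,0,0],[0,0,0]]
    - [[0,0,0],[0,0,0]]
    - [[0,0,0],[0,0,0]]
  fingers: 0
  squeeze: 70

```text
time_s: 49.05
eef_pos: [619.8, -258.6, 43.7]
ee_rot: [0.0, 0.999, -0.051, 0.001]
force: [0.3, -0.4, 5.1]
grip_width: 0.473
```

Call:
play_rows:
  motion:
    - [[0,0,-3],[0,0,0]]
    - [[0,0,-8],[0,0,0]]
    - [[0,0,-16],[0,0,0]]
    - [[0,0,-17],[0,0,0]]
    - [[0,0,-17],[0,0,0]]
    - [[0,0,-17],[0,0,0]]
    - [[0,0,-17],[0,0,0]]
    - [[0,0,-14],[0,0,0]]
    - [[0,0,0],[0,0,0]]
    - [[0,0,0],[0,0,0]]

```text
time_s: 49.88
eef_pos: [619.3, -258.4, 152.0]
ee_rot: [0.0, 0.999, -0.051, 0.0]
force: [1.5, 0.4, -3.2]
grip_width: 0.473
```

```bash
python3 - <<'E'
from h import *
s,p,R=pose();print(p,s['force'],s['grip_width'],s['time_s'])
plan([659.6,107.9,152],-.1017,18)
E
```

```text
[ 619.33591766 -258.40156858  152.03854279] [ 1.51942291  0.44532987 -3.24751787] 0.47260954292334834 49.8833
18 x [[0.17, -20.47, 0.0], [0.0, -0.0, 0.0]]
```

Call:
play_rows:
  motion:
    - [[0.2,-10.2,0],[0,0,0]]
    - [[0.2,-20.5,0],[0,0,0]]
    - [[0.2,-20.5,0],[0,0,0]]
    - [[0.2,-20.5,0],[0,0,0]]
    - [[0.2,-20.5,0],[0,0,0]]
    - [[0.2,-20.5,0],[0,0,0]]
    - [[0.2,-20.5,0],[0,0,0]]
    - [[0.2,-20.5,0],[0,0,0]]
    - [[0.2,-20.5,0],[0,0,0]]
    - [[0.2,-20.5,0],[0,0,0]]
    - [[0.2,-20.5,0],[0,0,0]]
    - [[0.2,-20.5,0],[0,0,0]]
    - [[0.2,-20.5,0],[0,0,0]]
    - [[0.2,-20.5,0],[0,0,0]]
    - [[0.2,-20.5,0],[0,0,0]]
    - [[0,-20.5,0],[0,0,0]]
    - [[0,-20.5,0],[0,0,0]]
    - [[0,-20.5,0],[0,0,0]]
    - [[0,-10.2,0],[0,0,0]]
    - [[0,0,0],[0,0,0]]

```text
time_s: 51.55
eef_pos: [658.9, 110.8, 150.8]
ee_rot: [-0.0, 0.999, -0.049, -0.001]
force: [-0.4, 0.1, -3.3]
grip_width: 0.467
```

Call:
play_rows:
  motion:
    - [[0,0,0],[0,0,0]]
    - [[0,0,0],[0,0,0]]

```text
time_s: 51.72
eef_pos: [659.5, 107.3, 151.6]
ee_rot: [0.0, 0.999, -0.051, -0.0]
force: [0.2, 0.4, -2.5]
grip_width: 0.468
```

Call:
play_rows:
  motion:
    - [[0,-0.3,6],[0,0,0]]
    - [[0,0,10],[0,0,0]]
    - [[0,0,12],[0,0,0]]
    - [[0,0,12],[0,0,0]]
    - [[0,0,12],[0,0,0]]
    - [[0,0,12],[0,0,0]]
    - [[0,0,8],[0,0,0]]
    - [[0,0,5],[0,0,0]]
    - [[0,0,0],[0,0,0]]
    - [[0,0,0],[0,0,0]]
    - [[0,0,0],[0,0,0]]

```text
time_s: 52.63
eef_pos: [660.1, 108.6, 75.8]
ee_rot: [-0.0, 0.999, -0.051, 0.001]
force: [0.3, 0.6, -1.9]
grip_width: 0.467
```

Call:
play_rows:
  motion:
    - [[0,0,2],[0,0,0]]
    - [[0,0,2],[0,0,0]]
    - [[0,0,2],[0,0,0]]
    - [[0,0,2],[0,0,0]]
    - [[0,0,0],[0,0,0]]
    - [[0,0,0],[0,0,0]]

```text
time_s: 53.13
eef_pos: [659.6, 108.6, 66.8]
ee_rot: [0.0, 0.999, -0.051, -0.0]
force: [-1.1, -0.3, -2.8]
grip_width: 0.47
```

Call:
play_rows:
  motion:
    - [[0,0.4,1.5],[0,0,0]]
    - [[0,0.2,1.5],[0,0,0]]
    - [[0,0,1.5],[0,0,0]]
    - [[0,0,1.5],[0,0,0]]
    - [[0,0,1.5],[0,0,0]]
    - [[0,0,1.5],[0,0,0]]
    - [[0,0,1.5],[0,0,0]]
    - [[0,0,0],[0,0,0]]
    - [[0,0,0],[0,0,0]]

```text
time_s: 53.88
eef_pos: [660.1, 107.9, 56.5]
ee_rot: [0.0, 0.999, -0.051, 0.001]
force: [3.7, -0.6, -0.7]
grip_width: 0.468
```

Call:
play_rows:
  motion:
    - [[0,0,1.5],[0,0,0]]
    - [[0,0,1.5],[0,0,0]]
    - [[0,0,1.5],[0,0,0]]
    - [[0,0,0],[0,0,0]]
    - [[0,0,0],[0,0,0]]

```text
time_s: 54.3
eef_pos: [660.1, 107.9, 53.9]
ee_rot: [0.0, 0.999, -0.051, 0.001]
force: [-0.9, -0.8, 13.0]
grip_width: 0.469
```

Call:
play_rows:
  motion:
    - [[0,0,0.7],[0,0,0]]
    - [[0,0,0.5],[0,0,0]]
    - [[0,0,0],[0,0,0]]
    - [[0,0,0],[0,0,0]]
    - [[0,0,-2.5],[0,0,0]]
    - [[0,0,0],[0,0,0]]

```text
time_s: 54.8
eef_pos: [659.9, 107.9, 53.9]
ee_rot: [0.0, 0.999, -0.051, 0.0]
force: [0.7, -0.5, 6.4]
grip_width: 0.467
```

Call:
play_rows:
  motion:
    - [[0,0,0],[0,0,0]]
    - [[0,0,0],[0,0,0]]
    - [[0,0,0],[0,0,0]]
    - [[0,0,0],[0,0,0]]
    - [[0,0,0],[0,0,0]]
    - [[0,0,0],[0,0,0]]
    - [[0,0,-10],[0,0,0]]
    - [[0,0,-15],[0,0,0]]
    - [[0,0,-15],[0,0,0]]
    - [[0,0,-12],[0,0,0]]
    - [[0,0,0],[0,0,0]]
  fingers: 85

```text
time_s: 55.72
eef_pos: [660.9, 108.0, 108.8]
ee_rot: [-0.0, 0.999, -0.051, 0.003]
force: [-0.3, 0.6, 1.0]
grip_width: 0.995
```

Call:
play_rows:
  motion:
    - [[0,0,0],[0,0,0]]
    - [[0,0,0],[0,0,0]]
    - [[0,0,0],[0,0,0]]
    - [[0,0,0],[0,0,0]]
    - [[0,0,0],[0,0,0]]
    - [[0,0,0],[0,0,0]]
    - [[0,0,0],[0,0,0]]
    - [[0,0,0],[0,0,0]]
    - [[0,0,0],[0,0,0]]
    - [[0,0,8],[0,0,0]]
    - [[0,0,6],[0,0,0]]
    - [[0,0,4],[0,0,0]]
    - [[0,0,0],[0,0,0]]
    - [[0,0,0],[0,0,0]]
  fingers: 0

```text
time_s: 56.88
eef_pos: [659.5, 108.0, 86.8]
ee_rot: [0.0, 0.999, -0.051, -0.0]
force: [0.3, 0.4, 0.5]
grip_width: -0.0
```

Call:
play_rows:
  motion:
    - [[0,0,1.5],[0,0,0]]
    - [[0,0,1.5],[0,0,0]]
    - [[0,0,1],[0,0,0]]
    - [[0,0,1],[0,0,0]]
    - [[0,0,1],[0,0,0]]
    - [[0,0,0.5],[0,0,0]]
    - [[0,0,0],[0,0,0]]
    - [[0,0,0],[0,0,0]]

```text
time_s: 57.55
eef_pos: [660.1, 108.1, 83.3]
ee_rot: [-0.0, 0.999, -0.05, 0.001]
force: [-6.1, 0.0, 14.0]
grip_width: -0.002
```

The small can is home too (83.3, stiff). I'll retreat and take a last look.

Call:
play_rows:
  motion:
    - [[0,0,-8],[0,0,0]]
    - [[0,0,-20],[0,0,0]]
    - [[0,0,-25],[0,0,0]]
    - [[0,0,-25],[0,0,0]]
    - [[0,0,-25],[0,0,0]]
    - [[-8,-20,0],[0,0,0]]
    - [[-8,-20,0],[0,0,0]]
    - [[-8,-20,0],[0,0,0]]
    - [[-8,-20,0],[0,0,0]]
    - [[-8,-20,0],[0,0,0]]
    - [[-8,-20,0],[0,0,0]]
    - [[-8,-20,0],[0,0,0]]
    - [[-8,-20,0],[0,0,0]]
    - [[-8,-20,0],[0,0,0]]
    - [[0,0,0],[0,0,0]]
    - [[0,0,0],[0,0,0]]
    - [[0,0,0],[0,0,0]]

```text
time_s: 58.97
eef_pos: [606.4, 293.8, 183.8]
ee_rot: [0.0, 0.999, -0.051, 0.0]
force: [-0.3, 0.4, 0.5]
grip_width: -0.004
```

```bash
python3 - <<'E'
from h import *
a=save('side','s9.png');t=save('top','t9.png')
A=cv2.resize(a[150:330,235:435],None,fx=1.95,fy=1.95,interpolation=cv2.INTER_CUBIC)
B=cv2.resize(t[130:270,290:490],None,fx=1.95,fy=1.95,interpolation=cv2.INTER_CUBIC)
B=np.vstack([B,np.zeros((A.shape[0]-B.shape[0],B.shape[1],3),np.uint8)])
cv2.imwrite('pics/f.png',np.hstack([A,B])[:,:,::-1])
for n in ('top','side'):
  for o in ('lens_cleaner','oil_bottle'):
    print(n,o,[(round(q['p'],2),np.round(np.array(q['position'])*[640,400]).tolist()) for q in ctrl.spot_in(n,o)[:2]])
E
```

```text
top lens_cleaner [(0.73, [415.0, 142.0]), (0.42, [333.0, 167.0])]
top oil_bottle [(0.67, [481.0, 254.0]), (0.3, [417.0, 252.0])]
side lens_cleaner [(0.84, [407.0, 238.0])]
side oil_bottle [(0.59, [282.0, 308.0])]
```

View pics/f.png

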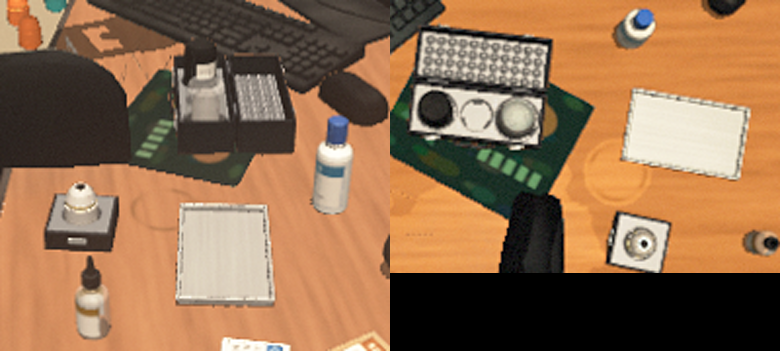

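In the final picture the objective is in the tub (side crop (80,205)), both cans are back in the case, the middle cutout and tray are empty, and both bottles stand where they were.

```bash
python3 -c "
from rig import ctrl
print(ctrl.sense()['time_s'],ctrl.finish_job())"
```

```text
the job is handed in; nothing more can be done
59.2667 None
```

The job is done and handed in at about 59 s. I stood both cans upright in the tray and pressed the objective into the tub. Only after that did I press the large can and then the small can back into their own cutouts.

**Seating:** I pressed closed fingertips on top of each piece. Each met a hard stop at its seated height:

| Piece | Stop height (mm) | Expected (mm) |
|---|---|---|
| Objective | 57.0 | 57 |
| Large can | 83.2 | 83 |
| Small can | 83.3 | 83 |

**Last pictures:** the tray and the case's middle cutout are empty. Both bottles stand upright, within about 2 px of where they started. The gripper was clear of everything.

**Disagreements:** the side camera read about 3 mm further in x than the top camera, so I relied on the top camera and on contact. While seating the objective, the measured force briefly reached 38.6 N. It came through the grip on the objective, not the gripper's body.

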